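# Pin the swivel of a shoe-last stand by feel

### The job

The turntable of the shoemaker's last stand still swings freely and must be locked. First put the loose stacked heel that lies in the way in front of the stand into the blue tray beside its mate, flat and not on top of it; then take the red-handled locking pin, slide it in under the turntable, feel along the steel lock plate for the hole, which is out of sight there, and push the pin fully home until its collar meets the plate, and let go. Do not turn the last or disturb the thick black-handled pin, the bottle, the tin or the heel already in the tray.

Things in the scene. Friction and masses are not known exactly. Their poses are not given: they have to be found in the camera images.
- stand: Swivel stand for shoe lasts, dark green iron, fixed to the bench. Origin: centre of its underside on the bench; z up; its front looks along its own -x, towards the robot. Base plate 210 x 210 x 10 mm; on it an iron block 180 mm wide (y), z 10 to 70 mm; over it a round turntable that overhangs the front. Between base plate and turntable the space in front of the block is empty.
- plate_middle (a point): Middle of the steel lock plate, on its face 36 mm above the bench; axes as the stand's. The flat upright face (stand x = -45 mm) spans y -46 to +46, z 10 to 70 mm between two iron ribs that stand 5 mm proud. Its one round hole, 14 mm, countersunk to 22 mm (4 mm deep), level along +x, over 40 mm deep, is centred at this height, at an unknown y within 22 mm of here, hidden from view.
- turntable_front (a point): Point on the front edge of the aluminium turntable, at the stand's x = -105 mm, 60 mm in front of the lock plate's face. The turntable is a disc of 210 mm diameter, 70 to 84 mm above the bench, centred over the stand's origin; this point does not turn with it.
- last_heel (a point): Heel end of the wooden shoe last that is mounted sole up on the turntable, 74 mm from the turning axis (the stand's z axis) and 177 mm above the bench. Last and turntable turn together with little friction; their start angle varies. The last is 264 mm long, its toe to the far side, up to 92 mm wide, 110 to 201 mm above the bench.
- pin: Locking pin with red handle, 0.25 kg, 203 mm long, lying level on the cutting board, its axis 12 mm above the board. Origin on the axis at the front face of the collar; +x to the tip, z up. Shank 12 mm thick; 38 mm of it in front of the collar. Collar 22 mm diameter, x -6 to 0. Flat-sided handle x -165 to -85 mm, 18 mm wide (y), 24 mm high (z), centred on the axis. Balances near x = -112 mm.
- pin_tip (a point): Centre of the red pin's tip, 38 mm in front of the collar's face; 1.5 mm chamfer. The pin is fully home when the collar's face meets the lock plate, so the tip is then 38 mm deep.
- thick_pin: Bystander: another pin on the cutting board with the same shape and frame but a black handle and an 18 mm thick front shank, which does not fit the hole.
- heel: Loose stacked-leather shoe heel, brown layers, hard, 0.13 kg: 66 mm long (x -33 to +33), 56 mm wide (y), 40 mm high, flat sides for x -33 to +5, half-round at its +x end. Origin: centre of its underside, z up. It lies on the bench in front of the stand.
- mate_heel: Bystander: the same heel's mate, same size and frame, lying flat in one half of the tray, 50 mm to the +y side of the tray's centre.
- tray: Blue open plastic tray (fixed), outside 170 (x) x 210 (y) x 40 mm high, walls and floor 5 mm. Origin: centre of its underside, z up. Its -y half is free.
- cutting_board: Green cutting board (fixed), 230 x 180 x 6 mm. Origin: centre of its underside. The two pins lie on it.
- solvent_bottle: Bystander: amber glass bottle, 60 mm diameter, 150 mm high, standing beside the stand. Origin: centre of its foot.
- tack_tin: Bystander: closed metal tin, 72 mm diameter, 50 mm high, standing on the other side of the stand. Origin: centre of its foot.
Not all that is in view belongs to the job. What is meant by the pin is not white, and is the smaller of those in its own colour.

How it is judged (in metres and radians):
On the way, in this order (a step that is already met when the one before it is completed fails the run):
1. the loose heel lies flat in the free half of the tray, let go (x of heel in the frame of tray between -0.06 and 0.06 m and y of heel in the frame of tray between -0.08 and 0.02 m and height (world z) of heel below 0.01 m and angle between heel's own z axis and vertical below 0.1 rad and contact force between the fingers and heel below 0.1 N), for 0.2 s.
2. the red pin is fully home in the hole of the lock plate (x of pin_tip in the frame of stand above -0.011 m and y of pin_tip in the frame of stand between -0.028 and 0.028 m and z of pin_tip in the frame of stand between 0.03 and 0.042 m and angle between the x axis of pin and the x axis of stand, either way round below 0.12 rad), for 0.2 s.
At the end, for the whole second after the job is handed in: The loose heel lies flat (within 0.1 rad) on the floor of the tray in its free half, and the red pin sits in the lock plate's hole to within 4 mm of full depth, in line with the stand within 0.12 rad; both released and at rest (all of step 2 and x of heel in the frame of tray between -0.06 and 0.06 m and y of heel in the frame of tray between -0.08 and 0.02 m and height (world z) of heel below 0.01 m and angle between heel's own z axis and vertical below 0.1 rad and linear speed of each of pin, heel below 0.02 m/s); the robot touches nothing.
It fails at once if the last or turntable is turned (the last's heel moved more than 7 mm) (distance of last_heel from where it was at the start of the episode above 0.007 m).
It fails at once if the thick pin is disturbed by more than 20 mm (distance of thick_pin from where it was at the start of the episode above 0.02 m).
It fails at once if the bottle is disturbed by more than 20 mm (distance of solvent_bottle from where it was at the start of the episode above 0.02 m).
It fails at once if the tin is disturbed by more than 20 mm (distance of tack_tin from where it was at the start of the episode above 0.02 m).
It fails at once if the heel already in the tray is disturbed by more than 20 mm (distance of mate_heel from where it was at the start of the episode above 0.02 m).
It also fails if it takes over 66 s, if anything falls off the work surface, if the arm or the gripper's body presses on something with over 40 N, if the wrist force passes 120 N, or if a joint passes its speed limit or range.

### The arm

A 7-joint arm with a two-finger parallel gripper is mounted at the origin on the work surface. World frame = base frame: x ahead of the robot, y to its left, z up, the work surface at z = 0. Lengths are in mm, angles in rad, forces in N, time in s.
With the tool pointing down it reaches from about 425 to 1025 mm from the base axis. Payload 9.4 kg.
Tool frame: the origin (TCP) lies midway between the tips of the shut fingers; the grasp point (between the pads) lies 19 mm behind it; z points along the fingers, y is the line along which they close (so a half turn about z gives the same grasp; the last joint's range is limited). The gripper opens to 93 mm and grips with 3 to 60 N. Pads are 15 mm wide; open, the fingers measure 128 mm over their backs; the gripper's body (75 mm by 188 mm) begins 65 mm behind the grasp point.
Start: joints at [-1.315, 0.599, -0.003, 1.599, 0.002, 0.943, -0.08], TCP at [236.855, 685.218, 218.618] pointing down, gripper open.
Joint ranges: [-2.57, 2.57], [-0.35, 1.97], [-1.29, 1.29], [0.11, 2.56], [-1.05, 4.19], [0.11, 1.86], [-2.63, 2.63]. Speed limits (rad/s): [2.22, 2.22, 3.01, 3.01, 3.14, 3.14, 3.14].

### API

Orientations are given as a 3x3 rotation matrix whose columns are the frame's x, y, z axes.
In Python, from workcell import sense, imaging, env gives the robot as it stands. The module is installed in compiled form; this text tells all that it offers.
- The arm moves only by the tool carry_out, never from a script. Its argument "steps" is a list of rows, each an object with "xyz": the shift along the tool's x, y, z in cm, a list of three; "rot": the turn, a rotation vector about the tool's x, y, z in degrees, a list of three; "jaw": the finger opening in cm, from 0 to 9.3. In form: [{"xyz": [tx, ty, tz], "rot": [wx, wy, wz], "jaw": jaw}, ...]. A call has exactly 10 rows; each row shifts and turns the commanded pose from where the row before left it, along the tool's axes as they then stand; what a row does not reach is not made up. A row lasts 1/8 s, in which the tool goes at most 62.5 mm and 10.7 degrees, less where a joint would pass 70% of its speed; a pose out of reach is approached as far as the arm can. A call with a gripper value outside its range is refused whole. The fingers move at their own pace and stop on an object; "squeeze" is the grip in N (left out, the last holds). Time passes only in rows, so rows that do not move let the fingers close, or fill a call up. It gives the time, the measured TCP pose, the force, the opening and the grip force at its end, in the units of the state.
- sense(): the state, without advancing time (a new reading comes with each control period).
- imaging.camera(name): name is "scene" or "top"; returns a dict with "image" (420x560x3 uint8, red, green, blue), "vertical_fov" (degrees; the focal length in pixels is half the picture's height over the tangent of half this angle, whatever the lens; pixels are square), "cx", "cy" (the principal point, pixels), "origin" and "attitude" of the camera in the world. Camera axes: x right, y down, z forward; pixel columns grow to the right and rows downward; lengths in mm; the calibration is good to about 2 mm. A picture is of the moment at which its call begins. There is no depth.
- env.sign_off(): hands the job in; it is judged then, once.
The state is a dict: "clock": time; "joint_pos": joint angles; "qd": joint speeds; "tau": joint torques, N m; "position": TCP position; "tool_rot": TCP orientation; "force": force on the tool from outside, world axes, zero at the start; "moment": the same for the moment, N m; "width": opening from 0.0 (shut) to 1.0 (fully open); "finger_force": force on a finger pad.
Only numpy, scipy, OpenCV 4.12 (cv2) and the standard library are available. Lean on these libraries where they do the work, as an engineer would, in place of code of your own. Each camera call takes 0.05 s, during which the arm holds its last target. There are 200 camera calls.

## Working session

There is one attempt and no reset: what is moved stays moved. The work goes in short steps, Python scripts to look and compute and a tool call to move; the robot and the scene stay as the last step left them, time stands still between calls to the robot, and variables do not carry over. Pictures are saved under pics/ and viewed, at most 10 in all, crops included, and the job is handed in when it is done.

Besides the shell and the picture viewer there is one more tool, called after ">>>" as a command line: name --argument value ..., lists and objects as JSON in quotes. carry_out: Moves the arm, as the interface text tells. Its arguments: {"type":"object","properties":{"steps":{"type":"array"},"squeeze":{"type":"number"}},"required":["steps"]}

```bash
mkdir -p pics
python3 - <<'E'
from workcell import sense, imaging, env
import cv2,pickle
s=sense();print({k:s[k] for k in('clock','position','tool_rot','force','width')})
for n in('scene','top'):
    c=imaging.camera(n);pickle.dump(c,open(n+'.pkl','wb'))
    print(n,c['vertical_fov'],c['cx'],c['cy'],c['origin'],c['attitude'])
    cv2.imwrite(f'pics/{n}0.png',cv2.resize(c['image'][:,:,::-1],(800,600),interpolation=cv2.INTER_CUBIC))
E
```

```text
{'clock': 0.0, 'position': array([236.71998096, 684.760223  , 217.77924843]), 'tool_rot': array([[-9.45145501e-01,  3.26649432e-01, -3.60877909e-04],
       [ 3.26649599e-01,  9.45144339e-01, -1.48917359e-03],
       [-1.45355994e-04, -1.52536634e-03, -9.99998826e-01]]), 'force': array([-0.02183262,  0.07343279,  0.03654712]), 'width': 1.0021844608607828}
scene 57.60438495694973 283.0997287268472 203.32808597169435 [ 902.68945147 -665.76270184  957.07886483] [[ 0.84734812  0.39691252 -0.35279119]
 [ 0.53076019 -0.61152084  0.5868014 ]
 [ 0.01716966 -0.68447258 -0.7288364 ]]
top 51.50072057219074 275.8957231915272 206.6386087987211 [ 313.07119769   12.82626565 1239.81359859] [[ 1.08266420e-02 -9.83058710e-01  1.82970916e-01]
 [-9.99941109e-01 -1.07809745e-02  1.24431550e-03]
 [ 7.49369586e-04 -1.82973613e-01 -9.83117539e-01]]
```

View pics/scene0.png

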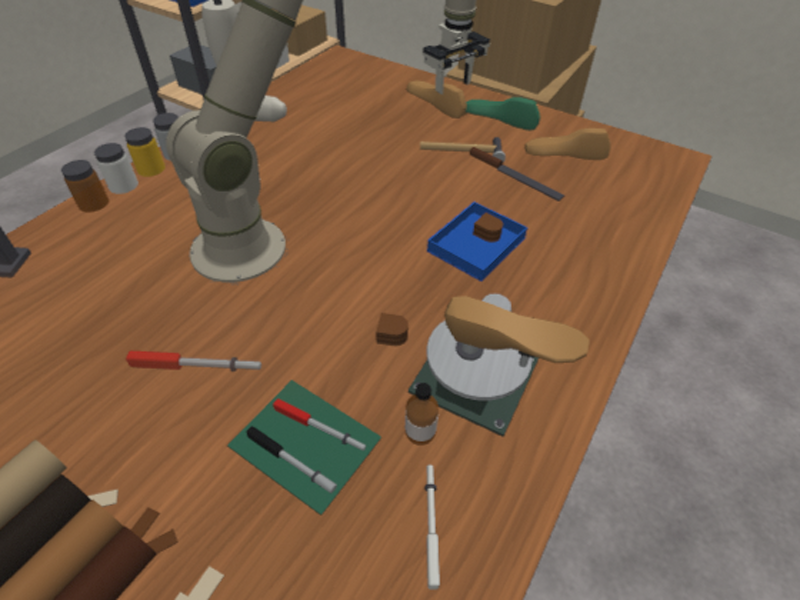

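View pics/top0.png

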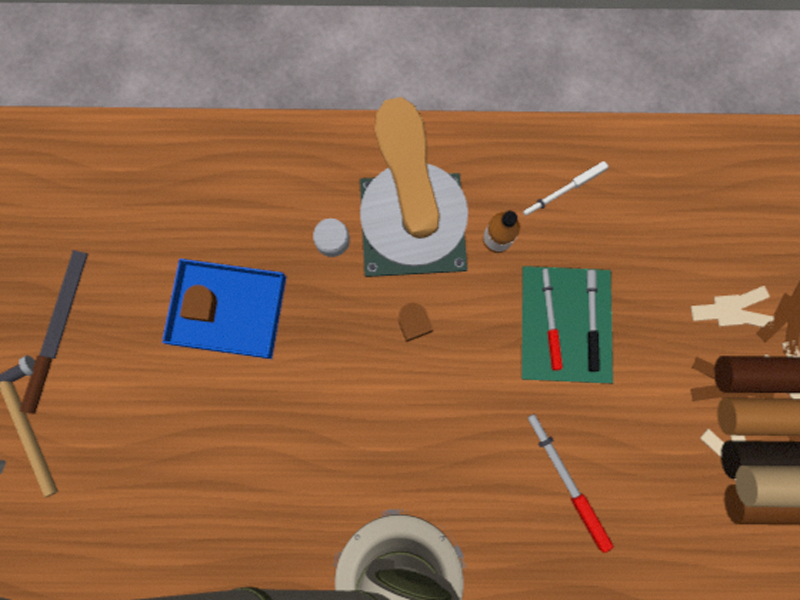

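Pin candidates in the top view at 800x600: red on the board (552,320), the larger red lying on the bench (570,485), black on the board (593,320) and white (567,188). I choose the small red one on the board and check it in a close crop.

Run:
```python
import cv2,pickle
im=pickle.load(open('top.pkl','rb'))['image'][:,:,::-1]
def crop(n,x0,y0,x1,y1,k):
    c=cv2.resize(im[y0:y1,x0:x1],None,fx=k,fy=k,interpolation=cv2.INTER_CUBIC)
    for x in range(x0,x1,10):cv2.line(c,((x-x0)*k,0),((x-x0)*k,6 if x%50 else 20),(255,255,255),1)
    for y in range(y0,y1,10):cv2.line(c,(0,(y-y0)*k),(6 if y%50 else 20,(y-y0)*k),(255,255,255),1)
    cv2.imwrite(n,c);print(c.shape)
crop('pics/c1.png',240,110,440,260,4)
b=cv2.resize(im[180:255,110:210],None,fx=4,fy=4,interpolation=cv2.INTER_CUBIC)
b2=cv2.resize(im[180:275,360:435],None,fx=5,fy=5,interpolation=cv2.INTER_CUBIC)
import numpy as np
o=np.zeros((480,790,3),np.uint8);o[:300,:400]=b;o[:475,410:785]=b2;cv2.imwrite('pics/c2.png',o)
```

```text
(600, 800, 3)
```

View pics/c1.png

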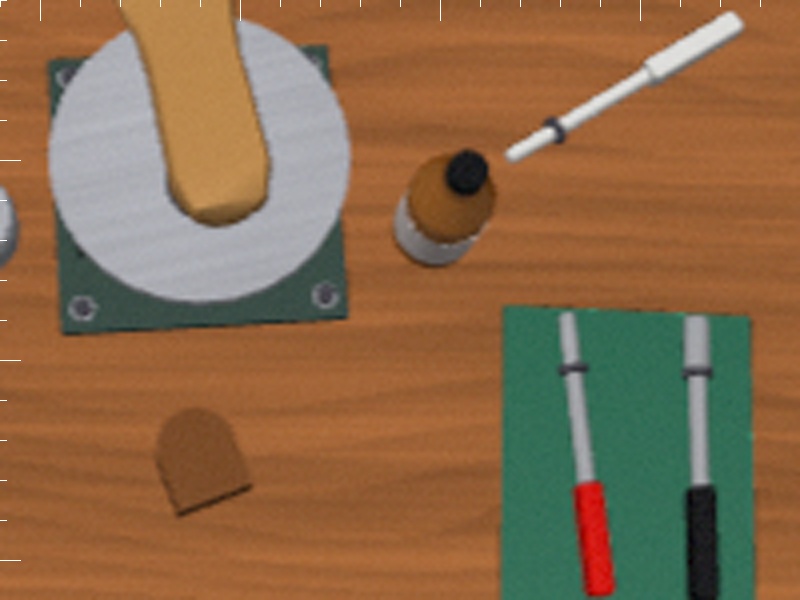

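View pics/c2.png

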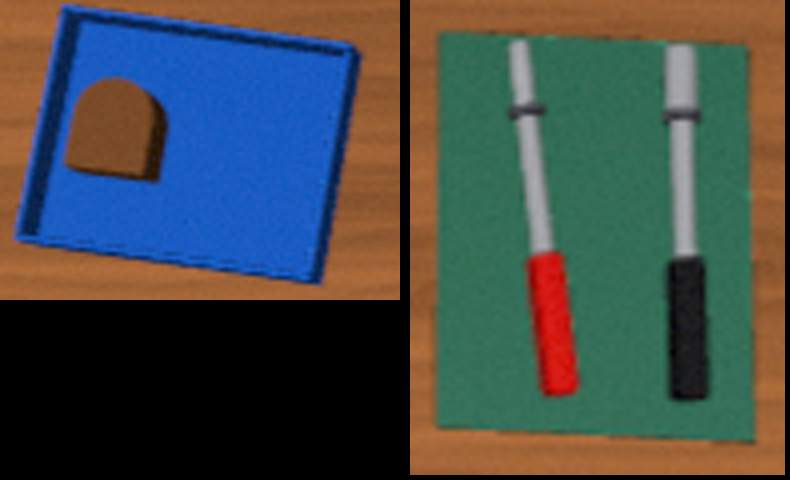

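The crops show the slim red pin with its tip at (567,314) and its handle ending at (600,596) in crop 1. The thick black pin is to its right, the heel's top is around (205,460), the stand's front corners are at (63,334) and (348,318), and the tray corners are in crop 2.

```bash
cat > h.py <<'E'
import numpy as np,pickle
def bp(c,uv,z):
    h,w=c['image'].shape[:2];f=h/2/np.tan(np.radians(c['vertical_fov']/2))
    uv=np.atleast_2d(uv).astype(float)
    d=np.c_[(uv[:,0]-c['cx'])/f,(uv[:,1]-c['cy'])/f,np.ones(len(uv))]@np.array(c['attitude']).T
    o=np.array(c['origin']);return o+d*((z-o[2])/d[:,2])[:,None]
def pj(c,P):
    h,w=c['image'].shape[:2];f=h/2/np.tan(np.radians(c['vertical_fov']/2))
    q=(np.atleast_2d(P)-c['origin'])@np.array(c['attitude'])
    return q[:,:2]/q[:,2:]*f+[c['cx'],c['cy']]
def ang(v):return np.degrees(np.arctan2(v[1],v[0]))
E
python3 - <<'E'
from h import *
np.set_printoptions(precision=1,suppress=True)
t=pickle.load(open('top.pkl','rb'));s=pickle.load(open('scene.pkl','rb'))
c1=lambda *p:np.array(p)/4+[240,110]-.4
B=bp(t,c1((63,334),(348,318),(327,46),(48,60)),10)[:,:2]
print('stand',B,[np.linalg.norm(B[i]-B[i-1]) for i in range(4)],B.mean(0),ang(B[0]-B[1]),ang(B[2]-B[1]),ang(B[3]-B[0]))
T=bp(t,c1((48,155),(351,155),(200,302),(200,15)),84)[:,:2];print('tt',T)
H=bp(t,c1((180,513),(252,486),(190,408)),40)[:,:2];print('heel',H,np.linalg.norm(H[0]-H[1]),ang(H[0]-H[1])-90, np.linalg.norm(H[2]-(H[0]+H[1])/2))
c2=lambda *p:(np.array(p)-[410,0])/5+[360,180]-.4
P=bp(t,c2((518,41),(526,110),(541,254),(559,394)),18)[:,:2]
P[2:]=bp(t,c2((546,254),(561,394)),30)[:,:2]
print('pin',P,np.linalg.norm(P[0]-P[3]),ang(P[0]-P[3]))
Q=bp(t,c2((680,44),(687,398)),25)[:,:2];print('thick',Q)
R=bp(t,np.array([(62,5),(357,47),(322,284),(17,240)])/4+[110,180]-.4,40)[:,:2]
print('tray',R,[np.linalg.norm(R[i]-R[i-1]) for i in range(4)],R.mean(0),ang(R[0]-R[1])-90,ang(R[0]-R[3]))
print('mate',bp(t,np.array([(67,165),(157,180),(115,78)])/4+[110,180]-.4,[45])[:,:2])
print('bottle capc',bp(t,c1((468,172)),150),'foot bottom',bp(t,c1((432,266)),0), 'scene cap',bp(s,np.array((424,391))*.7,150),'scene foot low',bp(s,np.array((420,441))*.7,0))
print('tin',bp(t,np.array((331,237))*.7,50))
S=np.array([(412,390),(503,433)])*.7
print('scene stand front-left?',bp(s,S,10)[:,:2])
print('scene pin tip,end',bp(s,np.array([(363,445)])*.7,18),bp(s,np.array([(276,406)])*.7,20))
E
```

```text
stand [[ 581.1   74.2]
 [ 595.2 -131.9]
 [ 802.9 -118.4]
 [ 789.6   89.4]] [np.float64(209.07446879834293), np.float64(206.51823865709872), np.float64(208.15762938912872), np.float64(208.20746025290183)] [692.2 -21.7] 93.91870377725338 3.712964228433832 4.176237940592057
tt [[ 691.6   83.3]
 [ 693.9 -126.4]
 [ 588.3  -22.4]
 [ 795.5  -21.4]]
heel [[448.8 -10.7]
 [468.2 -60.5]
 [522.6 -17.1]] 53.42469721949954 21.225509764557458 66.70883928770412
pin [[ 598.9 -288.1]
 [ 558.5 -291.3]
 [ 474.  -296.7]
 [ 396.1 -302.2]] 203.36203398099323 3.9867825243322175
thick [[ 596.6 -379. ]
 [ 395.  -373.4]]
tray [[606.  442.4]
 [577.9 232.2]
 [410.8 249. ]
 [438.8 461.1]] [np.float64(168.23976804413223), np.float64(212.13528883003738), np.float64(167.93439670176747), np.float64(213.93892027854878)] [508.4 346.2] -7.626597518724537 -6.3788561839149365
mate [[490.8 428.7]
 [481.  365.6]
 [552.7 399.7]]
bottle capc [[ 661.5 -194.6  150. ]] foot bottom [[ 637.3 -195.1    0. ]] scene cap [[ 667.2 -199.9  150. ]] scene foot low [[ 674.  -213.7    0. ]]
tin [[650.4 140.6  50. ]]
scene stand front-left? [[ 604.6 -130.2]
 [ 802.1 -118.2]]
scene pin tip,end [[ 593.  -286.3   18. ]] [[ 402.9 -310.9   20. ]]
```

>>> carry_out --steps '[{"xyz": [0, 0, 0], "rot": [0, 0, -9.9], "jaw": 9.3}, {"xyz": [0, 0, 0], "rot": [0, 0, -9.9], "jaw": 9.3}, {"xyz": [0, 0, 0], "rot": [0, 0, -9.9], "jaw": 9.3}, {"xyz": [0, 0, 0], "rot": [0, 0, -9.9], "jaw": 9.3}, {"xyz": [0.12, -4.7, 0.6], "rot": [0, 0, 0], "jaw": 9.3}, {"xyz": [0.12, -4.7, 0.6], "rot": [0, 0, 0], "jaw": 9.3}, {"xyz": [0.12, -4.7, 0.6], "rot": [0, 0, 0], "jaw": 9.3}, {"xyz": [0.12, -4.7, 0.6], "rot": [0, 0, 0], "jaw": 9.3}, {"xyz": [0.12, -4.7, 0.6], "rot": [0, 0, 0], "jaw": 9.3}, {"xyz": [0.12, -4.7, 0.6], "rot": [0, 0, 0], "jaw": 9.3}]' --squeeze 25

```text
clock: 1.35
position: [329.4, 417.0, 182.3]
tool_rot: [[-0.936, -0.351, -0.0], [-0.351, 0.936, -0.0], [0.0, -0.0, -1.0]]
force: [-0.2, 0.3, -0.5]
width: 1.001
finger_force: 0.0
```

>>> carry_out --steps '[{"xyz": [0.12, -4.7, 0.6], "rot": [0, 0, 0], "jaw": 9.3}, {"xyz": [0.12, -4.7, 0.6], "rot": [0, 0, 0], "jaw": 9.3}, {"xyz": [0.12, -4.7, 0.6], "rot": [0, 0, 0], "jaw": 9.3}, {"xyz": [0.12, -4.7, 0.6], "rot": [0, 0, 0], "jaw": 9.3}, {"xyz": [0.12, -4.7, 0.6], "rot": [0, 0, 0], "jaw": 9.3}, {"xyz": [0.12, -4.7, 0.6], "rot": [0, 0, 0], "jaw": 9.3}, {"xyz": [0.12, -4.7, 0.6], "rot": [0, 0, 0], "jaw": 9.3}, {"xyz": [0.12, -4.7, 0.6], "rot": [0, 0, 0], "jaw": 9.3}, {"xyz": [0.12, -4.7, 0.6], "rot": [0, 0, 0], "jaw": 9.3}, {"xyz": [0.12, -4.7, 0.6], "rot": [0, 0, 0], "jaw": 9.3}]'

```text
clock: 2.6
position: [483.0, -27.2, 122.4]
tool_rot: [[-0.936, -0.351, 0.0], [-0.351, 0.936, 0.0], [-0.0, 0.0, -1.0]]
force: [0.7, 0.4, -0.3]
width: 0.998
finger_force: 0.0
```

>>> carry_out --steps '[{"xyz": [0, 0, 2], "rot": [0, 0, 0], "jaw": 9.3}, {"xyz": [0, 0, 2], "rot": [0, 0, 0], "jaw": 9.3}, {"xyz": [0, 0, 2], "rot": [0, 0, 0], "jaw": 9.3}, {"xyz": [0, 0, 2], "rot": [0, 0, 0], "jaw": 9.3}, {"xyz": [0, 0, 2], "rot": [0, 0, 0], "jaw": 9.3}, {"xyz": [0, 0, 1.0], "rot": [0, 0, 0], "jaw": 9.3}, {"xyz": [0, 0, 0.4], "rot": [0, 0, 0], "jaw": 9.3}, {"xyz": [0, 0, 0], "rot": [0, 0, 0], "jaw": 7}, {"xyz": [0, 0, 0], "rot": [0, 0, 0], "jaw": 5}, {"xyz": [0, 0, 0], "rot": [0, 0, 0], "jaw": 4}]'

```text
clock: 3.85
position: [482.9, -25.8, 9.1]
tool_rot: [[-0.937, -0.351, 0.001], [-0.351, 0.937, 0.0], [-0.001, -0.0, -1.0]]
force: [0.1, 1.0, -0.5]
width: 0.727
finger_force: 0.0
```

>>> carry_out --steps '[{"xyz": [0, 0, 0], "rot": [0, 0, 0], "jaw": 4}, {"xyz": [0, 0, 0], "rot": [0, 0, 0], "jaw": 4}, {"xyz": [0, 0, 0], "rot": [0, 0, 0], "jaw": 4}, {"xyz": [0, 0, -1], "rot": [0, 0, 0], "jaw": 4}, {"xyz": [0, 0, -1], "rot": [0, 0, 0], "jaw": 4}, {"xyz": [0, 0, -2], "rot": [0, 0, 0], "jaw": 4}, {"xyz": [0, 0, -2], "rot": [0, 0, 0], "jaw": 4}, {"xyz": [0, 0, -2], "rot": [0, 0, 0], "jaw": 4}, {"xyz": [0, 0, -2], "rot": [0, 0, 0], "jaw": 4}, {"xyz": [0, 0, 0], "rot": [0, 0, 0], "jaw": 4}]'

```text
clock: 5.1
position: [483.3, -25.9, 110.2]
tool_rot: [[-0.937, -0.35, 0.003], [-0.35, 0.937, 0.0], [-0.003, -0.001, -1.0]]
force: [0.8, 1.4, -2.0]
width: 0.6
finger_force: 24.9
```

>>> carry_out --steps '[{"xyz": [-1.28, 3.06, 0], "rot": [0, 0, 0], "jaw": 4}, {"xyz": [-1.28, 3.06, 0], "rot": [0, 0, 0], "jaw": 4}, {"xyz": [-1.28, 3.06, 0], "rot": [0, 0, 0], "jaw": 4}, {"xyz": [-1.28, 3.06, 0], "rot": [0, 0, 0], "jaw": 4}, {"xyz": [-1.28, 3.06, 0], "rot": [0, 0, 0], "jaw": 4}, {"xyz": [-1.28, 3.06, 0], "rot": [0, 0, 0], "jaw": 4}, {"xyz": [-1.28, 3.06, 0], "rot": [0, 0, 0], "jaw": 4}, {"xyz": [-1.28, 3.06, 0], "rot": [0, 0, 0], "jaw": 4}, {"xyz": [-1.28, 3.06, 0], "rot": [0, 0, 0], "jaw": 4}, {"xyz": [-1.28, 3.06, 0], "rot": [0, 0, 0], "jaw": 4}]'

```text
clock: 6.35
position: [494.7, 306.5, 107.7]
tool_rot: [[-0.936, -0.351, -0.001], [-0.351, 0.936, -0.001], [0.001, -0.001, -1.0]]
force: [-0.5, -0.1, -1.7]
width: 0.602
finger_force: 24.9
```

>>> carry_out --steps '[{"xyz": [0, 0, 0], "rot": [0, 0, 7], "jaw": 4}, {"xyz": [0, 0, 0], "rot": [0, 0, 7], "jaw": 4}, {"xyz": [0, 0, 0], "rot": [0, 0, 7], "jaw": 4}, {"xyz": [0, 0, 0], "rot": [0, 0, 6.5], "jaw": 4}, {"xyz": [0, 0, 1], "rot": [0, 0, 0], "jaw": 4}, {"xyz": [0, 0, 1], "rot": [0, 0, 0], "jaw": 4}, {"xyz": [0, 0, 1], "rot": [0, 0, 0], "jaw": 4}, {"xyz": [0, 0, 1], "rot": [0, 0, 0], "jaw": 4}, {"xyz": [0, 0, 1], "rot": [0, 0, 0], "jaw": 4}, {"xyz": [0, 0, 0], "rot": [0, 0, 0], "jaw": 4}]'

```text
clock: 7.6
position: [494.8, 305.4, 57.7]
tool_rot: [[-0.993, 0.121, -0.001], [0.121, 0.993, -0.001], [0.001, -0.001, -1.0]]
force: [0.1, -0.6, -1.4]
width: 0.602
finger_force: 24.9
```

>>> carry_out --steps '[{"xyz": [0, 0, 1], "rot": [0, 0, 0], "jaw": 4}, {"xyz": [0, 0, 1], "rot": [0, 0, 0], "jaw": 4}, {"xyz": [0, 0, 1], "rot": [0, 0, 0], "jaw": 4}, {"xyz": [0, 0, 0.7], "rot": [0, 0, 0], "jaw": 4}, {"xyz": [0, 0, 0.5], "rot": [0, 0, 0], "jaw": 4}, {"xyz": [0, 0, 0.1], "rot": [0, 0, 0], "jaw": 4}, {"xyz": [0, 0, 0], "rot": [0, 0, 0], "jaw": 4}, {"xyz": [0, 0, 0], "rot": [0, 0, 0], "jaw": 6.8}, {"xyz": [0, 0, 0], "rot": [0, 0, 0], "jaw": 6.8}, {"xyz": [0, 0, 0], "rot": [0, 0, 0], "jaw": 6.8}]'

```text
clock: 8.85
position: [495.3, 305.8, 15.9]
tool_rot: [[-0.993, 0.121, 0.0], [0.121, 0.993, 0.0], [-0.0, 0.0, -1.0]]
force: [-0.3, -0.9, -0.0]
width: 0.727
finger_force: 0.0
```

>>> carry_out --steps '[{"xyz": [0, 0, 0], "rot": [0, 0, 0], "jaw": 6.8}, {"xyz": [0, 0, 0], "rot": [0, 0, 0], "jaw": 6.8}, {"xyz": [0, 0, -1], "rot": [0, 0, 0], "jaw": 6.8}, {"xyz": [0, 0, -2], "rot": [0, 0, 0], "jaw": 6.8}, {"xyz": [0, 0, -2], "rot": [0, 0, 0], "jaw": 6.8}, {"xyz": [0, 0, -2], "rot": [0, 0, 0], "jaw": 6.8}, {"xyz": [0, 0, -3], "rot": [0, 0, 0], "jaw": 6.8}, {"xyz": [0, 0, -3], "rot": [0, 0, 0], "jaw": 6.8}, {"xyz": [0, 0, 0], "rot": [0, 0, 0], "jaw": 6}, {"xyz": [0, 0, 0], "rot": [0, 0, 0], "jaw": 5}]'

```text
clock: 10.1
position: [494.9, 305.6, 145.6]
tool_rot: [[-0.993, 0.121, 0.0], [0.121, 0.993, -0.0], [-0.0, 0.0, -1.0]]
force: [-0.0, 0.5, 0.7]
width: 0.59
finger_force: 0.0
```

>>> carry_out --steps '[{"xyz": [-0.14, -4.335, 0], "rot": [0, 0, 0], "jaw": 5}, {"xyz": [-0.14, -4.335, 0], "rot": [0, 0, 0], "jaw": 5}, {"xyz": [-0.14, -4.335, 0], "rot": [0, 0, 0], "jaw": 5}, {"xyz": [-0.14, -4.335, 0], "rot": [0, 0, 0], "jaw": 5}, {"xyz": [-0.14, -4.335, 0], "rot": [0, 0, 0], "jaw": 5}, {"xyz": [-0.14, -4.335, 0], "rot": [0, 0, 0], "jaw": 5}, {"xyz": [-0.14, -4.335, 0], "rot": [0, 0, 0], "jaw": 5}, {"xyz": [-0.14, -4.335, 0], "rot": [0, 0, 0], "jaw": 5}, {"xyz": [-0.14, -4.335, 0], "rot": [0, 0, 0], "jaw": 5}, {"xyz": [-0.14, -4.335, 0], "rot": [0, 0, 0], "jaw": 5}]'

```text
clock: 11.35
position: [455.7, -127.5, 144.7]
tool_rot: [[-0.993, 0.121, -0.002], [0.121, 0.993, 0.0], [0.002, 0.0, -1.0]]
force: [0.8, 0.3, 0.5]
width: 0.537
finger_force: 0.0
```

>>> carry_out --steps '[{"xyz": [-0.14, -4.335, 0], "rot": [0, 0, 0], "jaw": 5}, {"xyz": [-0.14, -4.335, 0], "rot": [0, 0, 0], "jaw": 5}, {"xyz": [-0.14, -4.335, 0], "rot": [0, 0, 0], "jaw": 5}, {"xyz": [-0.14, -4.335, 0], "rot": [0, 0, 0], "jaw": 5}, {"xyz": [0, 0, 0], "rot": [0, 0, 10.5], "jaw": 5}, {"xyz": [0, 0, 0], "rot": [0, 0, 10.5], "jaw": 5}, {"xyz": [0, 0, 0], "rot": [0, 0, 10.5], "jaw": 5}, {"xyz": [0, 0, 0], "rot": [0, 0, 10.5], "jaw": 5}, {"xyz": [0, 0, 0], "rot": [0, 0, 10.5], "jaw": 5}, {"xyz": [0, 0, 0], "rot": [0, 0, 10.5], "jaw": 5}]'

```text
clock: 12.6
position: [440.4, -298.8, 144.6]
tool_rot: [[-0.337, 0.942, -0.002], [0.942, 0.337, 0.001], [0.001, -0.002, -1.0]]
force: [-0.7, 0.3, -0.6]
width: 0.538
finger_force: 0.0
```

>>> carry_out --steps '[{"xyz": [0, 0, 0], "rot": [0, 0, 10.6], "jaw": 5}, {"xyz": [0, 0, 0], "rot": [0, 0, 10.6], "jaw": 5}, {"xyz": [0, 0, 0], "rot": [0, 0, 10.6], "jaw": 5}, {"xyz": [0, 0, 0], "rot": [0, 0, 10.6], "jaw": 5}, {"xyz": [0, 0, 0], "rot": [0, 0, 10.6], "jaw": 5}, {"xyz": [0, 0, 0], "rot": [0, 0, 10.6], "jaw": 5}, {"xyz": [0, 0, 0], "rot": [0, 0, 10.6], "jaw": 5}, {"xyz": [0, 0, 0], "rot": [0, 0, 10.6], "jaw": 5}, {"xyz": [0, 0, 0], "rot": [0, 0, 10.6], "jaw": 5}, {"xyz": [0, 0, 0], "rot": [0, 0, 10.6], "jaw": 5}]'

```text
clock: 13.85
position: [440.4, -298.8, 144.7]
tool_rot: [[0.998, 0.064, -0.002], [0.064, -0.998, 0.0], [-0.002, -0.0, -1.0]]
force: [-0.3, 0.6, 0.5]
width: 0.537
finger_force: 0.0
```

Run:
```python
from workcell import sense, imaging
from h import *
import cv2
np.set_printoptions(precision=2,suppress=True)
s=sense();print(s['clock'],s['position'],ang(s['tool_rot'][:,1]),s['width'],s['joint_pos'])
c=imaging.camera('scene');k=4
im=c['image'][:,:,::-1];a=cv2.resize(im[130:205,290:380],None,fx=k,fy=k,interpolation=3);b=cv2.resize(im[240:370,150:280],None,fx=3.3,fy=3.3,interpolation=3)
o=np.zeros((430,800,3),np.uint8);o[:300,:360]=a;o[:429,365:365+429]=b[:430,:429];cv2.imwrite('pics/s1.png',o)
```

```text
13.85 [ 440.41 -298.75  144.7 ] -86.31400093420551 0.5373146461405042 [-0.04  0.6   0.8   2.14 -0.7   0.68 -0.27]
```

View pics/s1.png

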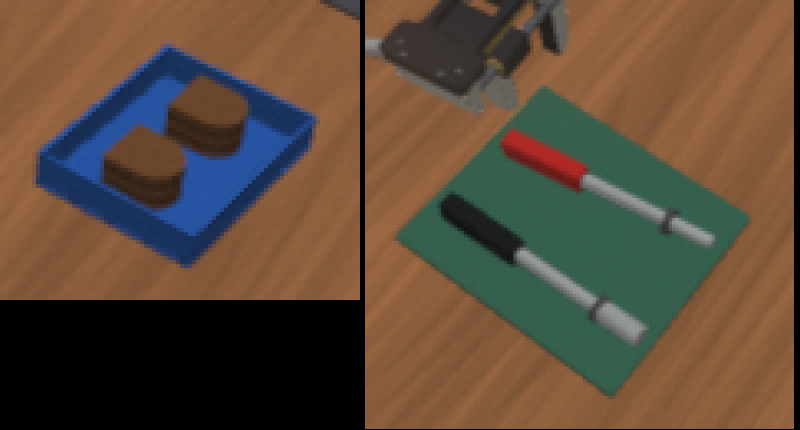

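The left crop shows the loose heel flat in the tray at (145,165), clear of its mate at (205,115). The red pin is untouched, with its tip at (710,241).

>>> carry_out --steps '[{"xyz": [0, 0, 2], "rot": [0, 0, 0], "jaw": 5}, {"xyz": [0, 0, 2], "rot": [0, 0, 0], "jaw": 5}, {"xyz": [0, 0, 2], "rot": [0, 0, 0], "jaw": 5}, {"xyz": [0, 0, 2], "rot": [0, 0, 0], "jaw": 5}, {"xyz": [0, 0, 2], "rot": [0, 0, 0], "jaw": 5}, {"xyz": [0, 0, 2], "rot": [0, 0, 0], "jaw": 5}, {"xyz": [0, 0, 1], "rot": [0, 0, 0], "jaw": 5}, {"xyz": [0, 0, 0.55], "rot": [0, 0, 0], "jaw": 5}, {"xyz": [0, 0, 0], "rot": [0, 0, 0], "jaw": 5}, {"xyz": [0, 0, 0], "rot": [0, 0, 0], "jaw": 3}]' --squeeze 50

```text
clock: 15.15
position: [441.2, -299.2, 10.6]
tool_rot: [[0.998, 0.071, 0.001], [0.071, -0.998, -0.0], [0.001, 0.0, -1.0]]
force: [0.2, 0.5, 0.4]
width: 0.47
finger_force: 0.0
```

>>> carry_out --steps '[{"xyz": [0, 0, 0], "rot": [0, 0, 0], "jaw": 1}, {"xyz": [0, 0, 0], "rot": [0, 0, 0], "jaw": 0.5}, {"xyz": [0, 0, 0], "rot": [0, 0, 0], "jaw": 0.5}, {"xyz": [0, 0, 0], "rot": [0, 0, 0], "jaw": 0.5}, {"xyz": [0, 0, 0], "rot": [0, 0, 0], "jaw": 0.5}, {"xyz": [0, 0, -0.5], "rot": [0, 0, 0], "jaw": 0.5}, {"xyz": [0, 0, -1], "rot": [0, 0, 0], "jaw": 0.5}, {"xyz": [0, 0, -1], "rot": [0, 0, 0], "jaw": 0.5}, {"xyz": [0, 0, -2], "rot": [0, 0, 0], "jaw": 0.5}, {"xyz": [0, 0, 0], "rot": [0, 0, 0], "jaw": 0.5}]'

```text
clock: 16.4
position: [441.7, -299.3, 56.4]
tool_rot: [[0.997, 0.071, 0.002], [0.071, -0.997, -0.001], [0.002, 0.001, -1.0]]
force: [0.4, -0.8, -2.8]
width: 0.195
finger_force: 50.0
```

>>> carry_out --steps '[{"xyz": [0.2, -2.35, 0.3], "rot": [0, 0, 0], "jaw": 0.5}, {"xyz": [0.2, -2.35, 0.4], "rot": [0, 0, 0], "jaw": 0.5}, {"xyz": [0.2, -2.35, 0.4], "rot": [0, 0, 0], "jaw": 0.5}, {"xyz": [0.3, -2.35, 0.4], "rot": [0, 0, 0], "jaw": 0.5}, {"xyz": [0.3, -2.35, 0.4], "rot": [0, 0, 0], "jaw": 0.5}, {"xyz": [0.3, -2.35, 0.4], "rot": [0, 0, 0], "jaw": 0.5}, {"xyz": [0.3, -2.35, 0.4], "rot": [0, 0, 0], "jaw": 0.5}, {"xyz": [0.2, -2.35, 0], "rot": [0, 0, 0], "jaw": 0.5}, {"xyz": [0.2, -2.35, 0], "rot": [0, 0, 0], "jaw": 0.5}, {"xyz": [0.2, -2.35, 0], "rot": [0, 0, 0], "jaw": 0.5}]'

```text
clock: 17.65
position: [448.4, -61.4, 28.1]
tool_rot: [[0.998, 0.07, 0.0], [0.07, -0.998, 0.0], [0.0, 0.0, -1.0]]
force: [0.2, -0.1, -2.8]
width: 0.189
finger_force: 50.0
```

```bash
cat > look.py <<'E'
from workcell import sense, imaging
from h import *
import cv2,sys
np.set_printoptions(precision=2,suppress=True)
s=sense();R=s['tool_rot']
a=np.radians(4.0);e=np.array([[np.cos(a),np.sin(a)],[-np.sin(a),np.cos(a)]])
tip=s['position']+R@[158,0,-7]
print(s['clock'],s['position'],ang(R[:,0]),'tip in stand',e@(tip[:2]-[692,-21.8]),tip[2],'F',s['force'],'M',s['moment'],s['width'],s['joint_pos'])
E
python3 - <<'E'
from look import *
c=imaging.camera('scene')
im=c['image'][:,:,::-1];k=5;cv2.imwrite('pics/s2.png',cv2.resize(im[190:310,230:390],None,fx=k,fy=k,interpolation=3))
E
```

```text
17.65 [448.45 -61.43  28.05] 4.03959842488234 tip in stand [-87.73 -22.43] 35.09692821042244 F [ 0.16 -0.13 -2.81] M [-0.01  0.14  0.02] 0.18898760137144402 [-0.21  0.67  0.33  2.37 -1.01  0.24 -0.45]
```

View pics/s2.png

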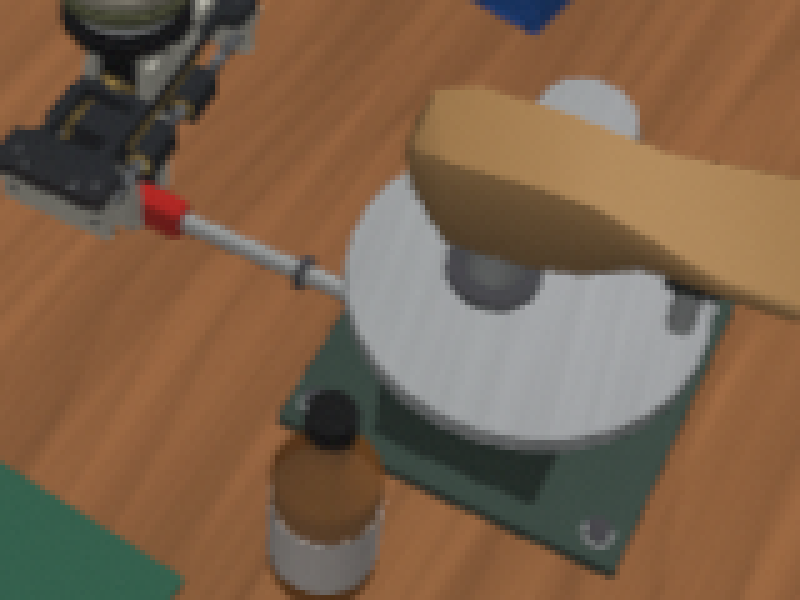

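The crop shows the pin gripped, its tip under the turntable edge at (345,292) and its collar at (303,272); nothing else has been touched. I'll check the collar against the predicted position.

Run:
```python
from look import *
c=pickle.load(open('scene.pkl','rb'))
for z in (33,36,39):
  P=s['position']+R@[117,0,0];P[2]=z;print(z,(pj(c,P)-[230,190]+.4)*5)
```

```text
17.7 [448.14 -58.    27.84] 4.223339062357397 tip in stand [-87.79 -18.51] 34.72861692067022 F [-0.67  3.8  -2.32] M [0.46 0.23 0.03] 0.18991447703321762 [-0.22  0.67  0.33  2.37 -1.01  0.24 -0.45]
33 [[308.85 269.6 ]]
36 [[309.01 266.58]]
39 [[309.17 263.55]]
```

>>> carry_out --steps '[{"xyz": [0, 0.4, -0.1], "rot": [0, 0, 0], "jaw": 0.5}, {"xyz": [0, 0.35, 0], "rot": [0, 0, 0], "jaw": 0.5}, {"xyz": [0.7, 0, 0], "rot": [0, 0, 0], "jaw": 0.5}, {"xyz": [0.7, 0, 0], "rot": [0, 0, 0], "jaw": 0.5}, {"xyz": [0.7, 0, 0], "rot": [0, 0, 0], "jaw": 0.5}, {"xyz": [0.7, 0, 0], "rot": [0, 0, 0], "jaw": 0.5}, {"xyz": [0.6, 0, 0], "rot": [0, 0, 0], "jaw": 0.5}, {"xyz": [0.2, 0, 0], "rot": [0, 0, 0], "jaw": 0.5}, {"xyz": [0, 0, 0], "rot": [0, 0, 0], "jaw": 0.5}, {"xyz": [0, 0, 0], "rot": [0, 0, 0], "jaw": 0.5}]'

```text
clock: 18.95
position: [484.6, -67.9, 29.2]
tool_rot: [[0.998, 0.07, -0.0], [0.07, -0.998, 0.0], [-0.0, -0.0, -1.0]]
force: [0.2, -0.0, -3.0]
width: 0.186
finger_force: 50.0
```

```bash
python3 look.py
```

```text
18.95 [484.61 -67.94  29.15] 4.027854587880866 tip in stand [-52.1  -31.49] 36.12127935989124 F [ 0.17 -0.01 -3.02] M [-0.02  0.18 -0.03] 0.18579404266806615 [-0.26  0.7   0.43  2.29 -0.95  0.33 -0.5 ]
```

>>> carry_out --steps '[{"xyz": [0, -0.3, 0], "rot": [0, 0, 0], "jaw": 0.5}, {"xyz": [0, -0.3, 0], "rot": [0, 0, 0], "jaw": 0.5}, {"xyz": [0, 0, 0], "rot": [0, 0, 0], "jaw": 0.5}, {"xyz": [0.2, 0, 0], "rot": [0, 0, 0], "jaw": 0.5}, {"xyz": [0.2, 0, 0], "rot": [0, 0, 0], "jaw": 0.5}, {"xyz": [0.15, 0, 0], "rot": [0, 0, 0], "jaw": 0.5}, {"xyz": [0.15, 0, 0], "rot": [0, 0, 0], "jaw": 0.5}, {"xyz": [0.1, 0, 0], "rot": [0, 0, 0], "jaw": 0.5}, {"xyz": [0, 0, 0], "rot": [0, 0, 0], "jaw": 0.5}, {"xyz": [0, 0, 0], "rot": [0, 0, 0], "jaw": 0.5}]'

```text
clock: 20.2
position: [492.3, -61.4, 29.1]
tool_rot: [[0.998, 0.07, -0.0], [0.07, -0.998, 0.0], [-0.0, -0.0, -1.0]]
force: [0.2, -0.0, -3.5]
width: 0.193
finger_force: 50.0
```

```bash
python3 look.py
```

```text
20.2 [492.35 -61.38  29.14] 4.03226980749863 tip in stand [-43.93 -25.47] 36.13164042156238 F [ 0.17 -0.01 -3.54] M [-0.03  0.17 -0.01] 0.1926856952068194 [-0.28  0.7   0.44  2.28 -0.94  0.35 -0.52]
```

No contact yet; creeping on.

>>> carry_out --steps '[{"xyz": [0.1, 0, 0], "rot": [0, 0, 0], "jaw": 0.5}, {"xyz": [0.1, 0, 0], "rot": [0, 0, 0], "jaw": 0.5}, {"xyz": [0.1, 0, 0], "rot": [0, 0, 0], "jaw": 0.5}, {"xyz": [0.1, 0, 0], "rot": [0, 0, 0], "jaw": 0.5}, {"xyz": [0, 0, 0], "rot": [0, 0, 0], "jaw": 0.5}, {"xyz": [0, 0, 0], "rot": [0, 0, 0], "jaw": 0.5}, {"xyz": [0, 0, 0], "rot": [0, 0, 0], "jaw": 0.5}, {"xyz": [0, 0, 0], "rot": [0, 0, 0], "jaw": 0.5}, {"xyz": [0, 0, 0], "rot": [0, 0, 0], "jaw": 0.5}, {"xyz": [0, 0, 0], "rot": [0, 0, 0], "jaw": 0.5}]'

```text
clock: 21.45
position: [493.0, -61.0, 28.7]
tool_rot: [[0.998, 0.07, -0.005], [0.07, -0.998, 0.001], [-0.005, -0.001, -1.0]]
force: [-9.6, -1.8, -0.7]
width: 0.191
finger_force: 50.0
```

```bash
python3 look.py
```

```text
21.45 [493.03 -60.99  28.71] 3.98663569585774 tip in stand [-43.19 -25.26] 34.919061577741424 F [-9.59 -1.84 -0.67] M [-0.2   2.09 -0.06] 0.19139905536978827 [-0.29  0.71  0.45  2.27 -0.94  0.36 -0.53]
```

>>> carry_out --steps '[{"xyz": [0, -0.1, 0], "rot": [0, 0, 0], "jaw": 0.5}, {"xyz": [0, -0.1, 0], "rot": [0, 0, 0], "jaw": 0.5}, {"xyz": [0, -0.1, 0], "rot": [0, 0, 0], "jaw": 0.5}, {"xyz": [0, -0.1, 0], "rot": [0, 0, 0], "jaw": 0.5}, {"xyz": [0, -0.1, 0], "rot": [0, 0, 0], "jaw": 0.5}, {"xyz": [0, -0.1, 0], "rot": [0, 0, 0], "jaw": 0.5}, {"xyz": [0, -0.1, 0], "rot": [0, 0, 0], "jaw": 0.5}, {"xyz": [0, -0.1, 0], "rot": [0, 0, 0], "jaw": 0.5}, {"xyz": [0, 0, 0], "rot": [0, 0, 0], "jaw": 0.5}, {"xyz": [0, 0, 0], "rot": [0, 0, 0], "jaw": 0.5}]'

```text
clock: 22.7
position: [492.8, -55.0, 28.8]
tool_rot: [[0.998, 0.065, -0.004], [0.065, -0.998, -0.002], [-0.004, 0.001, -1.0]]
force: [-9.8, -5.3, -1.3]
width: 0.192
finger_force: 50.9
```

```bash
python3 look.py
```

```text
22.7 [492.76 -55.    28.84] 3.7545941979213597 tip in stand [-43.05 -19.88] 35.23194302682673 F [-9.84 -5.31 -1.27] M [-1.35  2.2  -0.9 ] 0.19206382274301242 [-0.3   0.71  0.45  2.28 -0.94  0.35 -0.54]
```

>>> carry_out --steps '[{"xyz": [0, -0.1, 0], "rot": [0, 0, 0], "jaw": 0.5}, {"xyz": [0, -0.1, 0], "rot": [0, 0, 0], "jaw": 0.5}, {"xyz": [0, -0.1, 0], "rot": [0, 0, 0], "jaw": 0.5}, {"xyz": [0, -0.1, 0], "rot": [0, 0, 0], "jaw": 0.5}, {"xyz": [0, -0.1, 0], "rot": [0, 0, 0], "jaw": 0.5}, {"xyz": [0, -0.1, 0], "rot": [0, 0, 0], "jaw": 0.5}, {"xyz": [0, -0.1, 0], "rot": [0, 0, 0], "jaw": 0.5}, {"xyz": [0, 0, 0], "rot": [0, 0, 0], "jaw": 0.5}, {"xyz": [0, 0, 0], "rot": [0, 0, 0], "jaw": 0.5}, {"xyz": [0, 0, 0], "rot": [0, 0, 0], "jaw": 0.5}]'

```text
clock: 23.95
position: [492.3, -47.7, 28.8]
tool_rot: [[0.998, 0.066, -0.004], [0.066, -0.998, -0.001], [-0.004, 0.001, -1.0]]
force: [-8.9, -6.0, -3.4]
width: 0.19
finger_force: 50.6
```

```bash
python3 look.py
```

```text
23.95 [492.27 -47.72  28.76] 3.792322423138545 tip in stand [-43.03 -12.49] 35.10866880562932 F [-8.88 -6.03 -3.44] M [-1.25  2.14 -0.77] 0.1900880388590011 [-0.32  0.71  0.45  2.28 -0.95  0.35 -0.56]
```

>>> carry_out --steps '[{"xyz": [0, -0.1, 0], "rot": [0, 0, 0], "jaw": 0.5}, {"xyz": [0, -0.1, 0], "rot": [0, 0, 0], "jaw": 0.5}, {"xyz": [0, -0.1, 0], "rot": [0, 0, 0], "jaw": 0.5}, {"xyz": [0, -0.1, 0], "rot": [0, 0, 0], "jaw": 0.5}, {"xyz": [0, -0.1, 0], "rot": [0, 0, 0], "jaw": 0.5}, {"xyz": [0, -0.1, 0], "rot": [0, 0, 0], "jaw": 0.5}, {"xyz": [0, -0.1, 0], "rot": [0, 0, 0], "jaw": 0.5}, {"xyz": [0, 0, 0], "rot": [0, 0, 0], "jaw": 0.5}, {"xyz": [0, 0, 0], "rot": [0, 0, 0], "jaw": 0.5}, {"xyz": [0, 0, 0], "rot": [0, 0, 0], "jaw": 0.5}]'

```text
clock: 25.2
position: [495.0, -39.1, 29.2]
tool_rot: [[0.998, 0.07, 0.0], [0.07, -0.998, -0.0], [0.0, 0.0, -1.0]]
force: [-0.4, 0.6, -2.1]
width: 0.188
finger_force: 50.0
```

```bash
python3 look.py
```

```text
25.2 [494.95 -39.14  29.16] 4.035810058058255 tip in stand [-39.78  -3.46] 36.18565112795781 F [-0.4   0.56 -2.08] M [-0.    0.17  0.01] 0.18767971082238147 [-0.33  0.7   0.44  2.28 -0.95  0.35 -0.57]
```

>>> carry_out --steps '[{"xyz": [0.1, 0, 0], "rot": [0, 0, 0], "jaw": 0.5}, {"xyz": [0.1, 0, 0], "rot": [0, 0, 0], "jaw": 0.5}, {"xyz": [0.1, 0, 0], "rot": [0, 0, 0], "jaw": 0.5}, {"xyz": [0.1, 0, 0], "rot": [0, 0, 0], "jaw": 0.5}, {"xyz": [0.1, 0, 0], "rot": [0, 0, 0], "jaw": 0.5}, {"xyz": [0.1, 0, 0], "rot": [0, 0, 0], "jaw": 0.5}, {"xyz": [0.1, 0, 0], "rot": [0, 0, 0], "jaw": 0.5}, {"xyz": [0.1, 0, 0], "rot": [0, 0, 0], "jaw": 0.5}, {"xyz": [0, 0, 0], "rot": [0, 0, 0], "jaw": 0.5}, {"xyz": [0, 0, 0], "rot": [0, 0, 0], "jaw": 0.5}]'

```text
clock: 26.45
position: [502.8, -38.6, 29.1]
tool_rot: [[0.998, 0.07, -0.0], [0.07, -0.998, -0.0], [-0.0, 0.0, -1.0]]
force: [-0.6, 0.8, -3.3]
width: 0.191
finger_force: 50.0
```

```bash
python3 look.py
```

```text
26.45 [502.79 -38.59  29.13] 4.032346161677764 tip in stand [-31.92  -3.47] 36.1189218249552 F [-0.61  0.81 -3.26] M [-0.02  0.2   0.01] 0.19099081567983753 [-0.34  0.71  0.46  2.26 -0.94  0.37 -0.58]
```

>>> carry_out --steps '[{"xyz": [0.3, 0, 0], "rot": [0, 0, 0], "jaw": 0.5}, {"xyz": [0.3, 0, 0], "rot": [0, 0, 0], "jaw": 0.5}, {"xyz": [0.3, 0, 0], "rot": [0, 0, 0], "jaw": 0.5}, {"xyz": [0.3, 0, 0], "rot": [0, 0, 0], "jaw": 0.5}, {"xyz": [0.3, 0, 0], "rot": [0, 0, 0], "jaw": 0.5}, {"xyz": [0.3, 0, 0], "rot": [0, 0, 0], "jaw": 0.5}, {"xyz": [0.3, 0, 0], "rot": [0, 0, 0], "jaw": 0.5}, {"xyz": [0.2, 0, 0], "rot": [0, 0, 0], "jaw": 0.5}, {"xyz": [0, 0, 0], "rot": [0, 0, 0], "jaw": 0.5}, {"xyz": [0, 0, 0], "rot": [0, 0, 0], "jaw": 0.5}]'

```text
clock: 27.7
position: [525.7, -37.0, 29.1]
tool_rot: [[0.998, 0.07, -0.0], [0.07, -0.998, 0.0], [-0.0, -0.0, -1.0]]
force: [-0.5, 0.2, -2.8]
width: 0.191
finger_force: 50.0
```

```bash
python3 look.py
```

```text
27.7 [525.67 -36.97  29.13] 4.027927422388378 tip in stand [-8.99 -3.45] 36.11765261440621 F [-0.5   0.17 -2.76] M [-0.01  0.21  0.01] 0.1907799733105095 [-0.36  0.73  0.5   2.21 -0.91  0.41 -0.61]
```

Four millimetres to go; press home gently.

>>> carry_out --steps '[{"xyz": [0.1, 0, 0], "rot": [0, 0, 0], "jaw": 0.5}, {"xyz": [0.1, 0, 0], "rot": [0, 0, 0], "jaw": 0.5}, {"xyz": [0.1, 0, 0], "rot": [0, 0, 0], "jaw": 0.5}, {"xyz": [0.1, 0, 0], "rot": [0, 0, 0], "jaw": 0.5}, {"xyz": [0.1, 0, 0], "rot": [0, 0, 0], "jaw": 0.5}, {"xyz": [0.1, 0, 0], "rot": [0, 0, 0], "jaw": 0.5}, {"xyz": [0.1, 0, 0], "rot": [0, 0, 0], "jaw": 0.5}, {"xyz": [0, 0, 0], "rot": [0, 0, 0], "jaw": 0.5}, {"xyz": [0, 0, 0], "rot": [0, 0, 0], "jaw": 0.5}, {"xyz": [0, 0, 0], "rot": [0, 0, 0], "jaw": 0.5}]'

```text
clock: 28.95
position: [529.7, -36.5, 28.7]
tool_rot: [[0.998, 0.07, -0.005], [0.07, -0.998, 0.001], [-0.005, -0.001, -1.0]]
force: [-8.8, -0.7, -0.3]
width: 0.193
finger_force: 50.0
```

```bash
python3 look.py
```

```text
28.95 [529.7  -36.54  28.72] 3.9954867640847462 tip in stand [-4.9 -3.4] 34.990930620516444 F [-8.82 -0.71 -0.29] M [-0.3   1.94 -0.01] 0.19330269666724986 [-0.37  0.74  0.51  2.2  -0.9   0.43 -0.62]
```

>>> carry_out --steps '[{"xyz": [-0.1, 0, 0], "rot": [0, 0, 0], "jaw": 0.5}, {"xyz": [-0.1, 0, 0], "rot": [0, 0, 0], "jaw": 0.5}, {"xyz": [0, 0, 0], "rot": [0, 0, 0], "jaw": 0.5}, {"xyz": [0, 0, 0], "rot": [0, 0, 0], "jaw": 2.4}, {"xyz": [0, 0, 0], "rot": [0, 0, 0], "jaw": 3}, {"xyz": [0, 0, 0], "rot": [0, 0, 0], "jaw": 4}, {"xyz": [0, 0, 0], "rot": [0, 0, 0], "jaw": 5}, {"xyz": [0, 0, 0], "rot": [0, 0, 0], "jaw": 5}, {"xyz": [0, 0, 0], "rot": [0, 0, 0], "jaw": 5}, {"xyz": [0, 0, 0], "rot": [0, 0, 0], "jaw": 5}]'

```text
clock: 30.2
position: [530.8, -36.6, 29.1]
tool_rot: [[0.998, 0.07, 0.0], [0.07, -0.998, -0.0], [0.0, 0.0, -1.0]]
force: [0.5, 0.3, 0.5]
width: 0.539
finger_force: 0.0
```

>>> carry_out --steps '[{"xyz": [0, 0, -0.5], "rot": [0, 0, 0], "jaw": 5}, {"xyz": [0, 0, -1], "rot": [0, 0, 0], "jaw": 5}, {"xyz": [0, 0, -1.5], "rot": [0, 0, 0], "jaw": 5}, {"xyz": [0, 0, -2], "rot": [0, 0, 0], "jaw": 5}, {"xyz": [0, 0, -2], "rot": [0, 0, 0], "jaw": 5}, {"xyz": [0, 0, -2], "rot": [0, 0, 0], "jaw": 5}, {"xyz": [-1, 0, -2], "rot": [0, 0, 0], "jaw": 5}, {"xyz": [-2, 0, -1], "rot": [0, 0, 0], "jaw": 5}, {"xyz": [-2, 0, 0], "rot": [0, 0, 0], "jaw": 5}, {"xyz": [-2, 0, 0], "rot": [0, 0, 0], "jaw": 5}]'

```text
clock: 31.45
position: [459.0, -41.5, 149.4]
tool_rot: [[0.998, 0.07, -0.0], [0.07, -0.998, 0.0], [-0.0, -0.0, -1.0]]
force: [-0.2, -0.6, 0.0]
width: 0.536
finger_force: 0.0
```

Run:
```python
from look import *
c=imaging.camera('scene')
im=c['image'][:,:,::-1];k=4;cv2.imwrite('pics/s3.png',cv2.resize(im[170:310,220:400],None,fx=k,fy=k,interpolation=3))
P=np.array([692,-21.8])+np.array([-48,-3.4])@e
```

```text
31.45 [459.04 -41.5  149.37] 4.02438358174695 tip in stand [-75.76  -3.34] 156.32116773060596 F [-0.18 -0.62  0.01] M [-0.02  0.22  0.03] 0.5363889203003124 [-0.57  0.51  0.78  2.29 -0.67  0.58 -0.77]
```

View pics/s3.png

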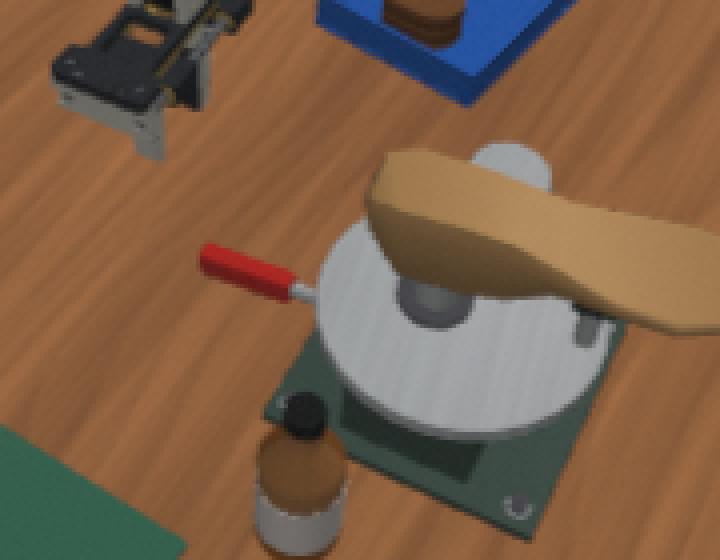

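The pin is in place and released: the handle runs from about (205,258) to (290,288) and the gripper is clear. I'll check the depth against the model.

Run:
```python
from look import *
c=pickle.load(open('scene.pkl','rb'))
for sx,z in ((-210,36),(-130,36),(-210,30),(-130,34)):
  p=np.r_[np.array([sx,-3.4])@e+[692,-21.8],z];print(sx,z,(pj(c,p)-[220,170]+.4)*4)
```

```text
31.5 [456.09 -41.62 149.19] 3.952237746813428 tip in stand [-78.7   -3.46] 155.76508672522633 F [-3.8  -0.11 -0.86] M [-0.02  0.46 -0.05] 0.5362870989923015 [-0.57  0.51  0.78  2.29 -0.67  0.58 -0.77]
-210 36 [[203.23 239.2 ]]
-130 36 [[294.96 278.6 ]]
-210 30 [[203.28 244.09]]
-130 34 [[294.86 280.22]]
```

```bash
cat > fit.py <<'E'
from look import *
import itertools
from scipy.optimize import minimize
a4=np.radians(4)
def mask(im):
    im=im.astype(int);m=((im[:,:,0]>110)&(im[:,:,1]<70)&(im[:,:,2]<70)).astype(np.uint8)
    return m
def model(c,col,yaw,pitch):
    x=np.array([np.cos(pitch)*np.cos(yaw),np.cos(pitch)*np.sin(yaw),np.sin(pitch)]);y=np.array([-np.sin(yaw),np.cos(yaw),0]);z=np.cross(x,y)
    P=[col+x*i+y*j+z*k for i,j,k in itertools.product((-165,-85),(-9,9),(-12,12))]
    h=cv2.convexHull(pj(c,P).astype(np.float32))
    return h
def iou(c,m,h):
    S=4;o=np.zeros((m.shape[0]*S,m.shape[1]*S),np.uint8)
    cv2.fillConvexPoly(o,np.round((h[:,0]+.5)*S).astype(int),1)
    M=cv2.resize(m,None,fx=S,fy=S,interpolation=0);return (o&M).sum()/(o|M).sum()
if __name__=='__main__':
    for n in('scene','top'):
        c=imaging.camera(n);m=mask(c['image'])
        pj0=pj(c,np.r_[np.array([-170,-3.4])@e+[692,-21.8],36])[0].round().astype(int)
        w=np.zeros_like(m);w[pj0[1]-30:pj0[1]+30,pj0[0]-30:pj0[0]+30]=1;m*=w
        mm=cv2.moments(m,True);print(n,'area',mm['m00'],'cent',mm['m10']/mm['m00'],mm['m01']/mm['m00'])
        best=[]
        for p in (0,.03,.06,.09,.12,.15):
            f=lambda v:-iou(c,m,model(c,np.r_[np.array([-45+v[0],-3.4+v[1]])@e+[692,-21.8],36],a4,p))
            r=minimize(f,[0,0],method='Nelder-Mead',options={'initial_simplex':[[0,0],[6,0],[0,-6]]});best.append((p,round(-r.fun,3),r.x.round(1)))
        print(*best,sep='\n')
E
python3 fit.py
```

```text
31.5 [456.09 -41.62 149.19] 3.952237746813428 tip in stand [-78.7   -3.46] 155.76508672522633 F [-3.8  -0.11 -0.86] M [-0.02  0.46 -0.05] 0.5362870989923015 [-0.57  0.51  0.78  2.29 -0.67  0.58 -0.77]
scene area 128.0 cent 281.265625 236.5859375
(0, np.float64(0.497), array([  1.1, -12.9]))
(0.03, np.float64(0.503), array([  0.5, -10.9]))
(0.06, np.float64(0.515), array([ 2.6, -7.3]))
(0.09, np.float64(0.516), array([-0.3, -5.4]))
(0.12, np.float64(0.527), array([-4.1, -1.8]))
(0.15, np.float64(0.528), array([-4.8,  0.7]))Traceback (most recent call last):
  File "fit.py", line 22, in <module>
    mm=cv2.moments(m,True);print(n,'area',mm['m00'],'cent',mm['m10']/mm['m00'],mm['m01']/mm['m00'])
                                                           ~~~~~~~~~^~~~~~~~~~
ZeroDivisionError: float division by zero
```

>>> carry_out --steps '[{"xyz": [0, -3, -1], "rot": [0, 0, 0], "jaw": 5}, {"xyz": [0, -3, -1], "rot": [0, 0, 0], "jaw": 5}, {"xyz": [0, -3, -1], "rot": [0, 0, 0], "jaw": 5}, {"xyz": [0, -3, -1], "rot": [0, 0, 0], "jaw": 5}, {"xyz": [0, -3, 0], "rot": [0, 0, 0], "jaw": 5}, {"xyz": [0, -3, 0], "rot": [0, 0, 0], "jaw": 5}, {"xyz": [0, -3, 0], "rot": [0, 0, 0], "jaw": 5}, {"xyz": [0, -3, 0], "rot": [0, 0, 0], "jaw": 5}, {"xyz": [0, 0, 0], "rot": [0, 0, 0], "jaw": 5}, {"xyz": [0, 0, 0], "rot": [0, 0, 0], "jaw": 5}]'

```text
clock: 32.85
position: [444.3, 197.5, 189.2]
tool_rot: [[0.998, 0.07, 0.0], [0.07, -0.998, -0.001], [0.0, 0.001, -1.0]]
force: [-0.2, 0.3, 0.0]
width: 0.536
finger_force: 0.0
```

```bash
sed -i 's/m=((im.*$/m=((im[:,:,0]>50)\&(im[:,:,0]>3.2*im[:,:,1])).astype(np.uint8)/' fit.py; python3 fit.py
python3 - <<'E'
from fit import *
o=[]
for n,(u,v) in(('scene',(280,233)),('top',(290,195))):
    im=imaging.camera(n)['image'][v-30:v+30,u-30:u+30];m=mask(im)
    o.append(np.vstack([cv2.resize(im[:,:,::-1],(390,390),interpolation=3),cv2.resize(np.dstack([m*255]*3),(200,200)).repeat(1,0) if 0 else np.zeros((1,390,3),np.uint8)]))
cv2.imwrite('pics/s4.png',np.hstack(o))
E
```

```text
32.85 [444.33 197.46 189.15] 4.034312578876442 tip in stand [-73.77 236.1 ] 196.19586283001078 F [-0.25  0.26  0.02] M [-0.03  0.19 -0.06] 0.5363480041903307 [-1.17  0.51  0.93  2.2  -0.63  0.72 -1.31]
scene area 157.0 cent 281.0191082802548 237.31210191082803
(0, np.float64(0.618), array([ -3. , -10.5]))
(0.03, np.float64(0.629), array([-1.8, -8.8]))
(0.06, np.float64(0.637), array([-1.1, -3.8]))
(0.09, np.float64(0.647), array([-3.5, -2.6]))
(0.12, np.float64(0.643), array([-3.1, -1.2]))
(0.15, np.float64(0.649), array([-5.2,  3.1]))
top area 170.0 cent 294.0352941176471 212.55882352941177
(0, np.float64(0.818), array([-2.9,  0.9]))
(0.03, np.float64(0.824), array([-0.2,  0.7]))
(0.06, np.float64(0.823), array([1.3, 1.1]))
(0.09, np.float64(0.837), array([-1.8,  0.5]))
(0.12, np.float64(0.849), array([-0.8,  0.3]))
(0.15, np.float64(0.857), array([-0.2,  0.2]))
32.95 [444.31 196.97 189.24] 3.955982998454483 tip in stand [-73.83 235.4 ] 196.27817180759232 F [-0.04  0.32 -0.26] M [ 0.04  0.18 -0.01] 0.5397840193500564 [-1.17  0.51  0.93  2.2  -0.63  0.72 -1.31]
```

View pics/s4.png

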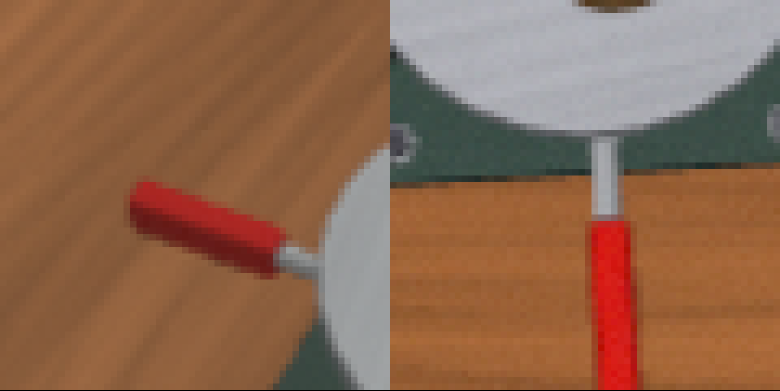

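```bash
sed -i 's/3.2\*im/2.2*im/' fit.py
cat > fit2.py <<'E'
from fit import *
D=[]
for n in('scene','top'):
    c=imaging.camera(n);m=mask(c['image'])
    q=pj(c,np.r_[np.array([-170,-3.4])@e+[692,-21.8],36])[0].round().astype(int)
    w=np.zeros_like(m);w[q[1]-30:q[1]+30,q[0]-30:q[0]+30]=1;D.append((c,m*w));print(n,(m*w).sum())
def cost(v,full=False):
    x,y,z,yaw,p=v
    r=[iou(c,m,model(c,np.r_[np.array([-45+x,-3.4+y])@e+[692,-21.8],36+z],a4+yaw/100,p/100)) for c,m in D]
    return r if full else -sum(r)+.002*(x*x+y*y+z*z)/4
best=None
for p in(0,5,10,15):
    s0=np.array([-1,-1,-1,0,p.__float__()]);r=minimize(cost,s0,method='Nelder-Mead',options={'initial_simplex':np.vstack([s0]+[s0+d for d in np.diag([4,4,3,5,5])]),'maxiter':600})
    print(r.fun.round(4),r.x.round(2),cost(r.x,True))
E
python3 fit2.py
```

```text
33.05 [444.29 197.03 189.27] 3.9475198187118443 tip in stand [-73.84 235.43] 196.30074032326013 F [ 0.16 -0.37  0.47] M [-0.05  0.15  0.01] 0.5394087007915103 [-1.17  0.51  0.93  2.2  -0.63  0.73 -1.31]
scene 182
top 187
-1.6371 [-0.34 -1.68 -3.78 -1.37 10.68] [np.float64(0.7531760435571688), np.float64(0.892572130141191)]
-1.6363 [-0.76  0.04 -2.35  0.26 10.27] [np.float64(0.7540813682301114), np.float64(0.8853252647503782)]
-1.6361 [-0.37  0.04 -1.1   0.12 11.68] [np.float64(0.748906611782866), np.float64(0.8878448014549863)]
-1.6333 [-0.45 -0.46  0.56 -0.79 13.04] [np.float64(0.7424629535002555), np.float64(0.8912108174554395)]
```

```bash
cat > fit3.py <<'E'
from fit import *
D=[]
ctr=np.array([435,-299.5,18.])
for n in('scene','top'):
    c=pickle.load(open(n+'.pkl','rb'));m=mask(c['image'])
    q=pj(c,ctr)[0].round().astype(int)
    w=np.zeros_like(m);w[q[1]-25:q[1]+25,q[0]-25:q[0]+25]=1;D.append((c,m*w));print(n,(m*w).sum())
for which in([0],[1],[0,1]):
  def cost(v,full=False):
    x,y,z,yaw,p=v
    col=ctr+125*np.array([np.cos(a4),np.sin(a4),0])+[x,y,z]
    r=[iou(*D[i],model(D[i][0],col,a4+yaw/100,p/100)) for i in which]
    return r if full else -sum(r)+.002*(x*x+y*y+z*z)/4
  for p in(0.,8.):
    s0=np.array([-1,-1,-1,0,p]);r=minimize(cost,s0,method='Nelder-Mead',options={'initial_simplex':np.vstack([s0]+[s0+d for d in np.diag([4,4,3,5,5])]),'maxiter':600})
    print(which,r.fun.round(4),r.x.round(2),cost(r.x,True))
E
python3 fit3.py
```

```text
33.15 [444.25 197.28 189.26] 3.9719179315412307 tip in stand [-73.86 235.75] 196.2822453953514 F [-0.22  0.31 -0.32] M [-0.    0.1  -0.02] 0.5359872127796288 [-1.17  0.51  0.93  2.2  -0.63  0.73 -1.31]
scene 197
top 202
[0] -0.7038 [-1.68 -1.39  0.26 -1.27  4.34] [np.float64(0.7062121551917471)]
[0] -0.6987 [-2.17  0.59  0.91  1.62  5.1 ] [np.float64(0.7016254731685594)]
[1] -0.8009 [ 1.53 -0.31  0.31  2.5   3.43] [np.float64(0.8021868787276342)]
[1] -0.8015 [ 1.41 -2.53  0.35  1.78  7.52] [np.float64(0.8057985503624094)]
[0, 1] -1.4805 [ 0.6  -1.01 -1.43  0.81  1.56] [np.float64(0.6894055713972362), np.float64(0.7927639675116909)]
[0, 1] -1.4722 [0.76 0.02 1.81 1.81 3.5 ] [np.float64(0.6847494553376906), np.float64(0.7894221351616063)]
```

```bash
python3 -c "
from workcell import env
print(env.sign_off())"
```

```text
the job is handed in; nothing more can be done
None
```

I put the loose heel flat in the tray's free half, pushed the red pin home until its collar met the plate, let it go and handed the job in. The sign-off gave no verdict. After release the pin's handle sagged: the camera fit read a tilt of 0.10 to 0.13 rad against the 0.12 limit, but the same fit over-read a level pin by 0.02 to 0.05 and the hole's clearance allows only about 0.06.

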